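Check the catches of the tea caddy's two lids

ROBOT

A 6-joint arm with a two-finger parallel gripper is mounted at the origin on a cart in front of the work surface, level with it; the furniture and walls round the work are solid. World frame = base frame: x ahead of the robot, y to its left, z up, the work surface at z = 0. Lengths are in m, angles in rad, forces in N, time in s.
With the tool pointing down it reaches from about 0.425 to 0.95 m from the base axis. Payload 14.7 kg.
Tool frame: the origin (TCP) lies on the mounting face of the last link; the fingertips stand 173 mm ahead of it and the grasp point (between the pads) lies 155 mm ahead of it (bot.tcp_to_grasp is the distance from the TCP to the grasp point, in m); z points along the fingers, y is the line along which they close (so a half turn about z gives the same grasp; the last joint's range is limited). The gripper opens to 85 mm and grips with 20 to 120 N. Pads are 22 mm wide; open, the fingers measure 114 mm over their backs; the gripper's body (76 mm by 85 mm) begins 54 mm behind the grasp point. The pads swing forward as they close: fully open they stand 13 mm farther back than shut.
Start: joints at [-1.257, 0.48, 1.596, -0, 1.065, -0.047], TCP at [0.229, -0.608, 0.405] pointing down, gripper open.
Joint ranges: [-2.75, 2.75], [-0.82, 2.05], [0.23, 2.67], [-1.56, 4.7], [0.09, 2.69], [-2.92, 2.92]. Speed limits (rad/s): [1.89, 1.89, 2.39, 3.01, 3.01, 3.01].

INTERFACE

Orientations are given as a rotation vector (axis times angle).
In Python, from cell import bot, vision gives the robot as it stands. The module is installed in compiled form; this text tells all that it offers.
- The arm moves only by the shell command python3 -m jog 'ROWS'. ROWS is a JSON object of lists of equal length, an entry for each row: "slide": the shift along the tool's x, y, z in mm, a list of three; "rot": the turn, a rotation vector about the tool's x, y, z in units of 6 degrees (1.0 is 6 degrees), a list of three; "fingers": the opening, from 0 (shut) to 1 (fully open). A call has 1 to 8 rows; each row is the pose to reach, as a shift and turn from the pose commanded when the call began, along the tool's axes at that moment; what a row does not reach only later rows make up. A row lasts 1/12 s, in which the tool goes at most 41.7 mm and 7.16 degrees, less where a joint would pass 70% of its speed; a pose out of reach is approached as far as the arm can. A call with a gripper value outside its range is refused whole. The fingers move at their own pace and stop on an object; the grip force is fixed at half the most. Time passes only in rows, so rows that repeat a pose let the fingers close. It gives the time, the measured TCP pose, the force, the opening and the grip force at its end, in the units of the state.
- bot.get_state(): the state, without advancing time (a new reading comes with each control period).
- vision.capture(name): name is "scene" or "side" or "wrist"; returns a dict with "image" (400x640x3 uint8, blue, green, red), "depth" (400x640 float32, m along the optical axis (not along the pixel's ray), 0 where there is no reading), "fx", "fy", "cx", "cy" (pixels), "camera_from_world" (4x4, takes a point from world to camera coordinates). Camera axes: x right, y down, z forward; pixel columns grow to the right and rows downward; lengths in m; the calibration is good to about 2 mm. A picture is of the moment at which its call begins.
- bot.close_job(): hands the job in; it is judged then, once.
The state is a dict: "time_s": time; "q": joint angles; "qd": joint speeds; "joint_torque": joint torques, N m; "tool_pos": TCP position; "orientation": TCP orientation; "wrist_force": force on the tool from outside, world axes, zero at the start; "moment": the same for the moment, N m; "opening": finger opening in m; "gripper_force": force on a finger pad.
Only numpy, scipy, OpenCV 4.12 (cv2) and the standard library are available. Lean on these libraries where they do the work, as an engineer would, in place of code of your own. Each camera call takes 0.05 s, during which the arm holds its last target. There are 200 camera calls.

TASK

Check that both lids of the wooden tea caddy are caught: tug each one upward by its knob, firmly enough to feel whether its catch holds, the left lid first and then the right. A lid that gives and lifts must be pressed back down until its catch snaps over it. Leave both lids fully shut and caught, and do not disturb the other things on the table.

Things in the scene. Friction and masses are not known exactly. Their poses are not given: they have to be found in the camera images.
- caddy: two-compartment tea caddy of light wood, fixed to the table, 140 mm deep (x) x 230 mm wide (y) x 88 mm high to the lids' tops, with two wooden lids side by side, each 146 x 111 mm, hinged at the rear, and a steel spring catch on its front face under the front edge of each lid (catches reach to x = -0.096). Origin: centre of its underside. Its x axis points to its rear (away from the robot at yaw 0), y to its left lid, z up. The lids' hinges turn about its y axis.
- knob_left (a point): middle of the head of the round steel knob on the left lid (+y side as the robot sees it). The head is a cylinder 25 mm across and 14 mm high on a stem 18 mm across; its top is 7 mm above this point and the lid's top 23 mm below it. With the lid shut the point is 111 mm above the caddy's underside, at caddy frame x = -0.045, y = +0.0575; 117 mm before the hinge axis.
- knob_right (a point): middle of the head of the round steel knob on the right lid (-y side as the robot sees it). The head is a cylinder 25 mm across and 14 mm high on a stem 18 mm across; its top is 7 mm above this point and the lid's top 23 mm below it. With the lid shut the point is 111 mm above the caddy's underside, at caddy frame x = -0.045, y = -0.0575; 117 mm before the hinge axis.
- lid_left (a joint): angle (rad) of the left lid's hinge, along the caddy's rear edge (caddy frame x = +0.072, z = 0.080). 0 = fully shut; grows as the front edge lifts; to 1.4. The lid is 8 mm thick, 0.12 kg, and falls slowly back by itself. A caught lid rests at 0. A lid that is not caught rests about 0.04 rad (6 mm at the front edge) up on top of its catch and looks nearly shut; it may start either way. Pushing it down by its knob with about 9 to 10 N snaps the catch over it.
- lid_right (a joint): angle (rad) of the right lid's hinge, along the caddy's rear edge (caddy frame x = +0.072, z = 0.080). 0 = fully shut; grows as the front edge lifts; to 1.4. The lid is 8 mm thick, 0.12 kg, and falls slowly back by itself. A caught lid rests at 0. A lid that is not caught rests about 0.04 rad (6 mm at the front edge) up on top of its catch and looks nearly shut; it may start either way. Pushing it down by its knob with about 9 to 10 N snaps the catch over it.
- catch_left (a joint): stretch (m, 0 to 0.005) of the sprung mount of the left lid's catch, 0 when nothing pulls on it. A caught lid that is pulled up by its knob stretches it: it begins to give at about 4 N on the knob, 2 mm at about 7 N, the 5 mm stop at 13 N (the knob has then risen 4.5 mm, the lid reads 0.039 rad) and there the lid holds. A lid that is not caught lifts freely (under 1.5 N) and does not stretch it.
- catch_right (a joint): stretch (m, 0 to 0.005) of the sprung mount of the right lid's catch, 0 when nothing pulls on it. A caught lid that is pulled up by its knob stretches it: it begins to give at about 4 N on the knob, 2 mm at about 7 N, the 5 mm stop at 13 N (the knob has then risen 4.5 mm, the lid reads 0.039 rad) and there the lid holds. A lid that is not caught lifts freely (under 1.5 N) and does not stretch it.
- yellow_cup: bystander: small square yellow cup, 59 x 59 x 31 mm, origin at the centre of its underside. Loose; leave alone.
- coffee_jar: bystander: glass coffee jar with a yellow-brown lid, 71 x 70 x 89 mm, origin at the centre of its underside. Loose; leave alone.
- sugar_jar: bystander: small jar with a dark cap, 44 x 44 x 105 mm, origin at the centre of its underside. Loose; leave alone.

How it is judged:
By the outcome, as a careful person would: the job done as asked, in the order asked, and still so for the second after the job is handed in, with the robot touching nothing.
It also fails if it takes over 61 s, if anything falls off the work surface, if the arm or the gripper's body presses on something with over 40 N, if the wrist force passes 120 N, or if a joint passes its speed limit or range.

## Working session

There is one attempt and no reset: what is moved stays moved. The work goes in short steps, Python scripts to look and compute and a shell command to move; the robot and the scene stay as the last step left them, time stands still between calls to the robot, and variables do not carry over. Pictures are saved under pics/ and viewed, at most 10 in all, crops included, and the job is handed in when it is done.

```bash
mkdir -p pics
python3 - <<'E'
from cell import bot, vision
import cv2,numpy as np,pickle
s=bot.get_state(); print(s)
for n in("scene","side"):
    c=vision.capture(n); cv2.imwrite(f"pics/{n}0.png",c["image"]); pickle.dump(c,open(f"{n}0.pkl","wb"))
E
```

```text
{'time_s': 0.0, 'q': array([-1.25657439e+00,  4.80859761e-01,  1.59690694e+00, -2.74704857e-08,
        1.06512184e+00, -4.66088045e-02]), 'qd': array([-0.0011023 ,  0.00073018, -0.00072601,  0.00024871, -0.00087675,
       -0.00056027]), 'joint_torque': array([-8.92061780e-05, -9.50669789e+01, -4.30181515e+01, -3.92912598e-04,
        1.22185866e-02, -2.13312205e-06]), 'tool_pos': array([ 0.22942964, -0.60792736,  0.40404182]), 'orientation': array([-3.08933877e+00, -5.63491347e-01,  2.71486781e-04]), 'wrist_force': array([ 1.17378301, -0.28972217,  0.58121221]), 'moment': array([ 0.00842112, -0.04375449,  0.04929108]), 'gripper_force': 0.0, 'opening': 0.08558872605484641}
```

View pics/scene0.png

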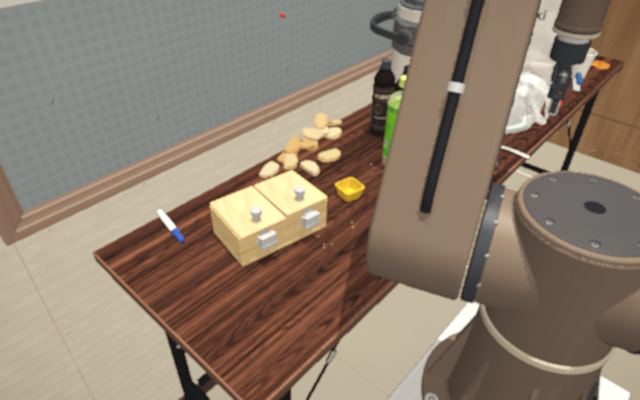

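View pics/side0.png

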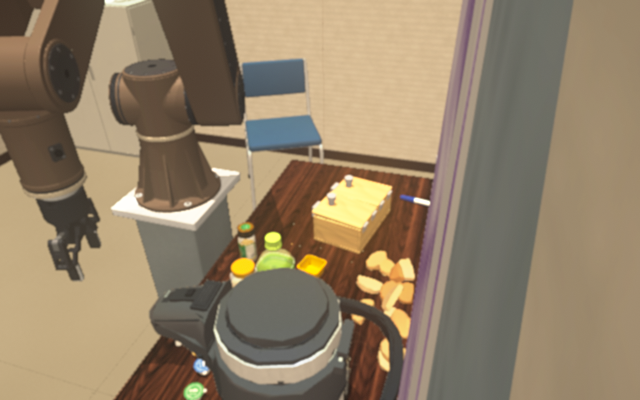

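The scene view shows the caddy with the left knob near (256,214) and the right near (299,192). In the side view they are near (349,181) and (332,199), with the yellow cup just to the caddy's right. Next I'll locate the knobs.

```bash
cat > h.py <<'E'
import numpy as np,cv2
def ray(c,u,v):
    T=np.linalg.inv(c["camera_from_world"]); d=T[:3,:3]@[(u-c["cx"])/c["fx"],(v-c["cy"])/c["fy"],1]
    return T[:3,3],d
def plane(c,u,v,z):
    o,d=ray(c,u,v); return o+d*(z-o[2])/d[2]
def tri(a,pa,b,pb):
    o1,d1=ray(a,*pa);o2,d2=ray(b,*pb)
    t=np.linalg.lstsq(np.c_[d1,-d2],o2-o1,rcond=None)[0]
    p,q=o1+t[0]*d1,o2+t[1]*d2
    return (p+q)/2,np.linalg.norm(p-q)
def blob(c,u,v,r=12,smax=60):
    hsv=cv2.cvtColor(c["image"],cv2.COLOR_BGR2HSV)
    m=(hsv[...,1]<smax).astype(np.uint8); k=np.zeros_like(m);k[v-r:v+r+1,u-r:u+r+1]=1;m*=k
    n,l,st,ce=cv2.connectedComponentsWithStats(m)
    i=1+np.argmax(st[1:,4]); return ce[i],st[i]
E
python3 - <<'E'
import pickle,numpy as np
from h import *
np.set_printoptions(precision=4,suppress=True)
S=pickle.load(open("scene0.pkl","rb"));D=pickle.load(open("side0.pkl","rb"))
P=[]
for a,b in(((256,214),(349,181)),((299,193),(332,199))):
    (ca,sa),(cb,sb)=blob(S,*a),blob(D,*b)
    p,e=tri(S,ca,D,cb); P.append(p); print(ca,sa,cb,sb,p,e,plane(S,*ca,.108),plane(D,*cb,.108))
d=P[0]-P[1];print(np.linalg.norm(d),"yaw",np.arctan2(-d[0],d[1]))
E
```

```text
[255.8092 212.2105] [250 205  13  17 152] [348.4222 178.9778] [345 175   8  11  45] [0.5733 0.0361 0.1085] 0.0008282177047593198 [0.5733 0.0356 0.108 ] [0.5734 0.0374 0.108 ]
[299.4593 191.363 ] [294 185  12  16 135] [331.1111 196.5926] [327 193   9  11  54] [ 0.5522 -0.0765  0.1135] 0.0011371893058956608 [ 0.5568 -0.0819  0.108 ] [ 0.5503 -0.0678  0.108 ]
0.11466254485681837 yaw -0.18515888893726196
```

```bash
cat >> h.py <<'E'
from scipy.spatial.transform import Rotation as Ro
def goto(p,yaw,s):
    R=Ro.from_rotvec(s["orientation"]); T=Ro.from_euler("z",yaw)*Ro.from_rotvec([np.pi,0,0])
    print("slide mm",np.round(R.inv().apply(np.array(p)-s["tool_pos"])*1000,1),"rot",np.round(np.degrees((R.inv()*T).as_rotvec())/6,2))
E
python3 - <<'E'
import pickle,numpy as np
from h import *
from cell import bot
np.set_printoptions(precision=3,suppress=True)
for n in("scene","side"):
    c=pickle.load(open(n+"0.pkl","rb")); d=c["depth"]; v,u=np.mgrid[:400,:640]
    p=np.stack([(u-c["cx"])/c["fx"]*d,(v-c["cy"])/c["fy"]*d,d,np.ones_like(d)],-1)@np.linalg.inv(c["camera_from_world"]).T
    p=p[d>0][:,:3]
    print(n)
    for y in np.arange(-.65,.15,.1):
        r=[]
        for x in np.arange(.25,.95,.1):
            m=(abs(p[:,0]-x)<.05)&(abs(p[:,1]-y)<.05); r.append(np.percentile(p[m,2],99.5) if m.sum()>5 else np.nan)
        print("%.2f"%y,np.array(r))
goto([.573,.036,.36],-.185,bot.get_state())
E
```

```text
scene
-0.65 [ 0.403  0.001 -0.818 -0.819  0.393  0.381  0.367]
-0.55 [ 0.493 -0.    -0.82  -0.819  0.238  0.238  0.387]
-0.45 [   nan -0.82  -0.819  0.266  0.001  0.075  0.406]
-0.35 [   nan -0.82  -0.001  0.001  0.017  0.082  0.425]
-0.25 [   nan -0.821  0.001  0.03   0.019  0.075  0.443]
-0.15 [-0.015  0.002  0.002  0.094  0.091  0.019  0.462]
-0.05 [0.002 0.002 0.072 0.122 0.091 0.002 0.482]
0.05 [0.602 0.002 0.002 0.117 0.089 0.002 0.5  ]
side
-0.65 [0.655 0.652 0.021 0.376 0.398 0.397 0.566]
-0.55 [0.69  0.655 0.019   nan   nan 0.133   nan]
-0.45 [0.681   nan 0.089 0.268   nan 0.076 0.084]
-0.35 [0.664 0.088 0.09    nan 0.016 0.083 0.019]
-0.25 [0.002 0.106 0.002 0.032 0.019 0.076 0.018]
-0.15 [0.627 0.625 0.002 0.094 0.09  0.022 0.007]
-0.05 [0.604 0.002 0.047 0.123 0.091 0.002 0.001]
0.05 [0.585 0.002 0.003 0.117 0.089 0.002 0.002]
slide mm [ 548.8 -481.1   44.7] rot [-0.01  0.    5.21]
```

```bash
python3 -m jog '{"slide":[[20,-17,0],[50,-43,0],[80,-71,0],[112,-98,0],[143,-125,0],[174,-152,0],[205,-179,0],[236,-206,0]],"rot":[[0,0,0.5],[0,0,1],[0,0,1.5],[0,0,2],[0,0,2.5],[0,0,3],[0,0,3.5],[0,0,4]],"fingers":[1,1,1,1,1,1,1,1]}'
python3 - <<'E'
from h import *
from cell import bot
goto([.573,.036,.36],-.185,bot.get_state())
E
```

```text
time_s: 0.77
tool_pos: [0.3779, -0.3302, 0.4046]
orientation: [-3.14, 0.096, 0.0]
wrist_force: [1.9, -0.6, 0.6]
opening: 0.0858
gripper_force: 0.0
slide mm [ 172.4 -377.4   44.7] rot [-0.    0.    1.18]
```

```bash
python3 -m jog '{"slide":[[16,-36,0],[32,-72,0],[49,-108,0],[66,-144,0],[83,-180,5],[99,-216,10],[115,-252,15],[131,-288,20]],"rot":[[0,0,0.2],[0,0,0.4],[0,0,0.6],[0,0,0.8],[0,0,1],[0,0,1.18],[0,0,1.18],[0,0,1.18]],"fingers":[0.7,0.7,0.7,0.7,0.7,0.7,0.7,0.7]}'
python3 - <<'E'
from h import *
from cell import bot
goto([.573,.036,.36],-.185,bot.get_state())
E
```

```text
time_s: 1.43
tool_pos: [0.5255, -0.0502, 0.3844]
orientation: [3.129, -0.285, -0.0]
wrist_force: [0.9, 0.3, 0.6]
opening: 0.0597
gripper_force: 0.0
slide mm [ 31.2 -93.3  24.4] rot [0.   0.   0.03]
```

```bash
python3 -m jog '{"slide":[[12,-35,8],[24,-70,16],[31,-93,24],[31,-93,24],[31,-93,24]],"rot":[[0,0,0],[0,0,0],[0,0,0],[0,0,0],[0,0,0]],"fingers":[0.7,0.7,0.7,0.7,0.7]}'
python3 - <<'E'
from h import *
from cell import bot,vision
import pickle
goto([.573,.036,.36],-.185,bot.get_state())
c=vision.capture("wrist");cv2.imwrite("pics/w1.png",c["image"]);pickle.dump(c,open("w1.pkl","wb"))
for P in([.5733,.0361,.108],[.5522,-.0765,.113]):
    q=c["camera_from_world"]@[*P,1]; print(q[0]/q[2]*c["fx"]+c["cx"],q[1]/q[2]*c["fy"]+c["cy"],q[2])
E
```

```text
time_s: 1.85
tool_pos: [0.5724, 0.0349, 0.3598]
orientation: [3.129, -0.281, -0.003]
wrist_force: [-0.0, -1.6, 0.5]
opening: 0.0599
gripper_force: 0.0
slide mm [ 0.4 -1.2 -0.2] rot [0.   0.02 0.06]
314.875651595266 206.5004659503257 0.23315578658280345
455.2470983889529 209.30271308080086 0.22848975737059463
```

View pics/w1.png

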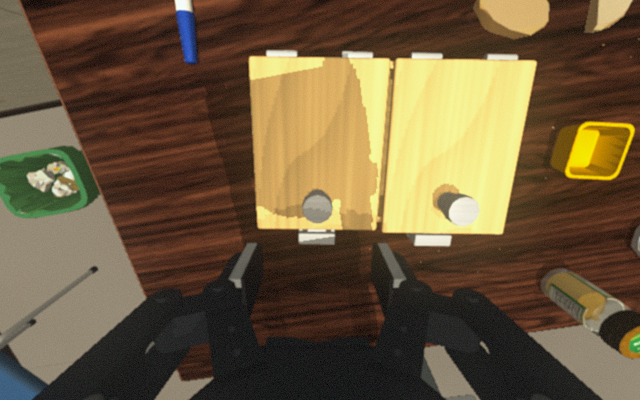

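The wrist view shows the left knob's head at about (317,207) and the right's at (462,210). The cup is clear of the right lid.

Run:
```python
from h import *
from cell import bot
import pickle
c=pickle.load(open("w1.pkl","rb"))
g=cv2.cvtColor(c["image"],cv2.COLOR_BGR2HSV)[...,1]
P=[]
for (u,v),z in(((317,207),.118),((463,210),.1225)):
    m=np.zeros_like(g);m[v-22:v+23,u-24:u+25]=(g<60)[v-22:v+23,u-24:u+25]
    k=max(cv2.findContours(m,0,1)[0],key=cv2.contourArea);(x,y),r=cv2.minEnclosingCircle(k)
    mm=c["depth"][int(y)-2:int(y)+3,int(x)-2:int(x)+3]
    o,d=ray(c,x,y);dep=np.median(mm);P.append(o+d*dep)
    print(x,y,r,plane(c,x,y,z),"depth pt",P[-1])
d=P[0]-P[1];print(np.linalg.norm(d[:2]),np.arctan2(-d[0],d[1]))
for n,(u,v) in dict(l=(320,160),r=(450,150),l2=(300,90),r2=(450,90),l3=(290,222),r3=(420,222)).items():
    o,d=ray(c,u,v);print(n,o+d*c["depth"][v,u])
goto([P[0][0],P[0][1],.268],-.185,bot.get_state())
```

```text
317.4533386230469 206.00437927246094 16.070322036743164 [0.57667415 0.03332148 0.118     ] depth pt [0.57652604 0.03334772 0.11755488]
462.1978454589844 211.07554626464844 16.92996597290039 [ 0.55391581 -0.07750718  0.1225    ] depth pt [ 0.55397172 -0.07744796  0.12262416]
0.11306803316689916 -0.20082282421431735
l [0.60753897 0.02548252 0.0881719 ]
r [ 0.59660995 -0.08422045  0.09007155]
l2 [0.665908   0.03144882 0.08718337]
r2 [ 0.64437318 -0.08725133  0.08734541]
l3 [0.55557371 0.06295918 0.08724807]
r3 [ 0.53703732 -0.05361722  0.09347962]
slide mm [ 4.6 -0.2 92.2] rot [0.   0.01 0.04]
```

```bash
python3 -m jog '{"slide":[[4,0,30],[4,0,60],[4,0,80],[4,0,92],[4,0,92],[4,0,92]],"rot":[[0,0,0],[0,0,0],[0,0,0],[0,0,0],[0,0,0],[0,0,0]],"fingers":[0.6,0.6,0.6,0.6,0.6,0.6]}'
python3 - <<'E'
from cell import vision
import cv2
for n in("wrist",):
    cv2.imwrite("pics/w2.png",vision.capture(n)["image"])
E
```

```text
time_s: 2.4
tool_pos: [0.5762, 0.0322, 0.2691]
orientation: [3.128, -0.286, -0.001]
wrist_force: [0.5, 0.3, 0.5]
opening: 0.0515
gripper_force: 0.0
```

View pics/w2.png

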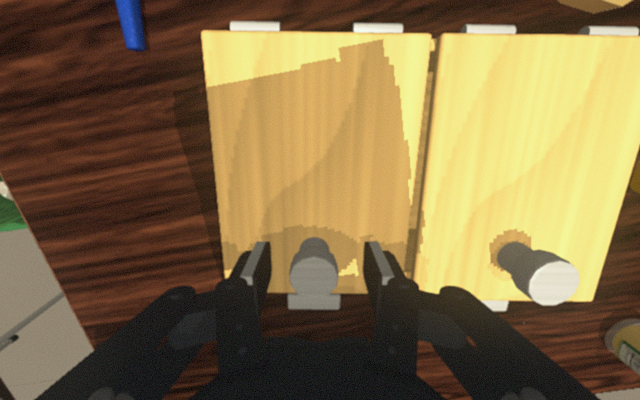

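The left knob sits centred between the pads at about (314,275), so I'll close on it.

```bash
python3 -m jog '{"slide":[[0,0,0],[0,0,0],[0,0,0],[0,0,0],[0,0,0],[0,0,0],[0,0,0],[0,0,0]],"rot":[[0,0,0],[0,0,0],[0,0,0],[0,0,0],[0,0,0],[0,0,0],[0,0,0],[0,0,0]],"fingers":[0.4,0.3,0.2,0.2,0.2,0.2,0.2,0.2]}'
```

```text
time_s: 3.12
tool_pos: [0.5768, 0.0335, 0.2702]
orientation: [-3.128, 0.285, -0.004]
wrist_force: [-0.3, 6.7, 9.8]
opening: 0.0227
gripper_force: 58.2
```

```bash
python3 -m jog '{"slide":[[0,0,-1],[0,0,-2],[0,0,-3],[0,0,-3]],"rot":[[0,0,0],[0,0,0],[0,0,0],[0,0,0]],"fingers":[0.2,0.2,0.2,0.2]}'
```

```text
time_s: 3.45
tool_pos: [0.5772, 0.0335, 0.2726]
orientation: [-3.128, 0.285, -0.005]
wrist_force: [6.6, 6.6, -8.8]
opening: 0.0229
gripper_force: 59.1
```

```bash
python3 -m jog '{"slide":[[0,0,-0.7],[0,0,-1],[0,0,-1]],"rot":[[0,0,0],[0,0,0],[0,0,0]],"fingers":[0.2,0.2,0.2]}'
```

```text
time_s: 3.7
tool_pos: [0.5774, 0.0334, 0.2734]
orientation: [-3.128, 0.285, -0.005]
wrist_force: [9.1, 5.3, -11.2]
opening: 0.0226
gripper_force: 59.2
```

The left catch holds: it resists about 11 N with only a small rise. I'll ease down, release and rise.

```bash
python3 -m jog '{"slide":[[0,0,1],[0,0,2],[0,0,3],[0,0,3],[0,0,3],[0,0,3],[0,0,3],[0,0,3]],"rot":[[0,0,0],[0,0,0],[0,0,0],[0,0,0],[0,0,0],[0,0,0],[0,0,0],[0,0,0]],"fingers":[0.2,0.2,0.2,0.3,0.4,0.5,0.6,0.6]}'; python3 -m jog '{"slide":[[0,0,-15],[0,0,-40],[0,0,-75],[0,0,-90],[0,0,-90]],"rot":[[0,0,0],[0,0,0],[0,0,0],[0,0,0],[0,0,0]],"fingers":[0.6,0.6,0.6,0.6,0.6]}';  python3 - <<'E'
from h import *
from cell import bot,vision
c=vision.capture("wrist");cv2.imwrite("pics/w3.png",c["image"])
for n,(u,v) in dict(l=(320,160),r=(450,150),l3=(290,215),r3=(420,215)).items():
    o,d=ray(c,u,v);print(n,o+d*c["depth"][v,u])
s=bot.get_state();goto([.554,-.0775,.36],-.185,s);goto([.554,-.0775,.272],-.185,s)
E
```

```text
time_s: 4.37
tool_pos: [0.5763, 0.0329, 0.2699]
orientation: [3.129, -0.285, 0.0]
wrist_force: [-0.1, -0.1, -0.5]
opening: 0.0515
gripper_force: 0.0
time_s: 4.78
tool_pos: [0.5774, 0.0329, 0.3635]
orientation: [-3.128, 0.285, -0.009]
wrist_force: [1.0, -0.5, 0.6]
opening: 0.0516
gripper_force: 0.0
l [0.61369131 0.02350804 0.08713329]
r [ 0.60254974 -0.08780917  0.09047964]
l3 [0.5683715  0.06006625 0.08796804]
r3 [ 0.54891327 -0.05717584  0.09331205]
slide mm [ -2.5 112.7   1.5] rot [-0.01 -0.03  0.03]
slide mm [ -2.8 112.8  89.5] rot [-0.01 -0.03  0.03]
```

```bash
python3 -m jog '{"slide":[[-1,35,0],[-2,70,0],[-3,100,0],[-3,113,0],[-3,113,30],[-3,113,60],[-3,113,60],[-3,113,60]],"rot":[[0,0,0],[0,0,0],[0,0,0],[0,0,0],[0,0,0],[0,0,0],[0,0,0],[0,0,0]],"fingers":[0.6,0.6,0.6,0.6,0.6,0.6,0.6,0.6]}'
python3 - <<'E'
from h import *
from cell import bot,vision
c=vision.capture("wrist");cv2.imwrite("pics/w4.png",c["image"])
g=cv2.cvtColor(c["image"],cv2.COLOR_BGR2HSV)[...,1]
s=bot.get_state();goto([.554,-.0775,.272],-.185,s)
E
```

```text
time_s: 5.5
tool_pos: [0.5522, -0.0774, 0.2983]
orientation: [-3.128, 0.285, 0.007]
wrist_force: [0.7, -0.5, -0.2]
opening: 0.0512
gripper_force: 0.0
slide mm [ 1.1 -0.1 27.7] rot [-0.    0.02  0.03]
```

View pics/w4.png

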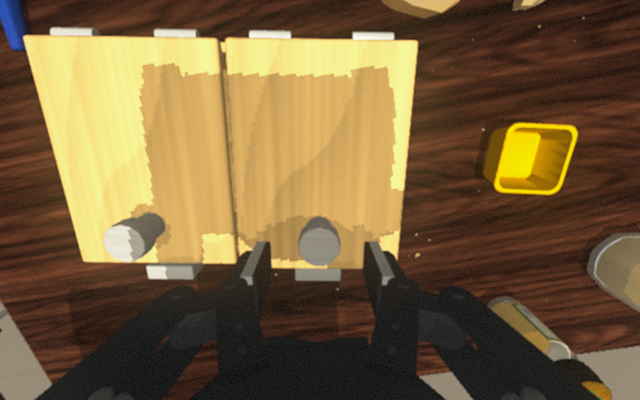

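The right knob is at (319,243), between the pads at (315), and the jars and cup are well clear. Descending and gripping.

```bash
python3 -m jog '{"slide":[[1,1,15],[1,1,26],[1,1,26],[1,1,26]],"rot":[[0,0,0],[0,0,0],[0,0,0],[0,0,0]],"fingers":[0.6,0.6,0.6,0.6]}'; python3 -m jog '{"slide":[[0,0,0],[0,0,0],[0,0,0],[0,0,0],[0,0,0],[0,0,0],[0,0,0]],"rot":[[0,0,0],[0,0,0],[0,0,0],[0,0,0],[0,0,0],[0,0,0],[0,0,0]],"fingers":[0.4,0.3,0.2,0.2,0.2,0.2,0.2]}'
```

```text
time_s: 5.88
tool_pos: [0.5538, -0.0785, 0.2741]
orientation: [-3.129, 0.284, 0.001]
wrist_force: [0.1, 0.3, -0.5]
opening: 0.0514
gripper_force: 0.0
time_s: 6.47
tool_pos: [0.5539, -0.0788, 0.2742]
orientation: [3.129, -0.285, 0.001]
wrist_force: [-1.0, 0.7, 6.2]
opening: 0.0228
gripper_force: 58.6
```

```bash
python3 -m jog '{"slide":[[0,0,-1],[0,0,-2],[0,0,-3],[0,0,-4],[0,0,-4]],"rot":[[0,0,0],[0,0,0],[0,0,0],[0,0,0],[0,0,0]],"fingers":[0.2,0.2,0.2,0.2,0.2]}'
```

```text
time_s: 6.88
tool_pos: [0.5547, -0.079, 0.2781]
orientation: [3.128, -0.285, 0.004]
wrist_force: [7.5, -0.6, -3.8]
opening: 0.0225
gripper_force: 58.9
```

```bash
python3 -m jog '{"slide":[[0,0,-1.5],[0,0,-3],[0,0,-4.5],[0,0,-6],[0,0,-6]],"rot":[[0,0,0],[0,0,0],[0,0,0],[0,0,0],[0,0,0]],"fingers":[0.2,0.2,0.2,0.2,0.2]}'
python3 - <<'E'
from cell import vision
import cv2
cv2.imwrite("pics/s2.png",cv2.resize(vision.capture("scene")["image"][150:280,180:360],None,fx=4,fy=4))
E
```

```text
time_s: 7.3
tool_pos: [0.5562, -0.0793, 0.2845]
orientation: [3.128, -0.285, 0.011]
wrist_force: [19.1, -2.9, -11.3]
opening: 0.0224
gripper_force: 59.3
```

View pics/s2.png

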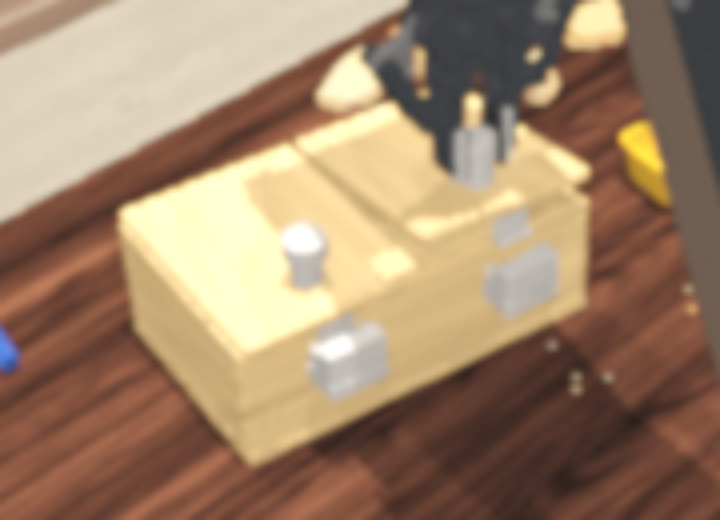

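The scene crop shows the right lid standing up at its front edge. The knob has risen 10 mm, so this lid is not caught. I'll press it back down.

```bash
python3 -m jog '{"slide":[[0,0,3],[0,0,6],[0,0,9],[0,0,11],[0,0,12],[0,0,12]],"rot":[[0,0,0],[0,0,0],[0,0,0],[0,0,0],[0,0,0],[0,0,0]],"fingers":[0.2,0.2,0.2,0.2,0.2,0.2]}'; python3 -m jog '{"slide":[[0,0,1],[0,0,2],[0,0,2]],"rot":[[0,0,0],[0,0,0],[0,0,0]],"fingers":[0.2,0.2,0.2]}'
```

```text
time_s: 7.85
tool_pos: [0.5533, -0.0787, 0.2714]
orientation: [-3.128, 0.285, 0.002]
wrist_force: [-0.2, 0.5, -3.3]
opening: 0.0225
gripper_force: 60.4
time_s: 8.1
tool_pos: [0.5531, -0.0786, 0.2698]
orientation: [-3.128, 0.285, 0.003]
wrist_force: [-7.3, 1.8, 9.5]
opening: 0.0228
gripper_force: 61.6
```

```bash
python3 -m jog '{"slide":[[0,0,0.7],[0,0,1.4],[0,0,1.4]],"rot":[[0,0,0],[0,0,0],[0,0,0]],"fingers":[0.2,0.2,0.2]}'
```

```text
time_s: 8.35
tool_pos: [0.553, -0.0786, 0.2692]
orientation: [-3.129, 0.285, 0.002]
wrist_force: [-13.1, 2.6, 28.0]
opening: 0.0225
gripper_force: 63.2
```

The lid is hard down at 28 N. I'll re-tug it to confirm the catch.

```bash
python3 -m jog '{"slide":[[0,0,-1],[0,0,-2],[0,0,-3],[0,0,-4],[0,0,-4]],"rot":[[0,0,0],[0,0,0],[0,0,0],[0,0,0],[0,0,0]],"fingers":[0.2,0.2,0.2,0.2,0.2]}'
```

```text
time_s: 8.77
tool_pos: [0.5535, -0.0787, 0.2721]
orientation: [-3.129, 0.285, 0.001]
wrist_force: [-2.3, 1.6, -4.2]
opening: 0.0228
gripper_force: 60.2
```

```bash
python3 -m jog '{"slide":[[0,0,-1],[0,0,-2],[0,0,-2]],"rot":[[0,0,0],[0,0,0],[0,0,0]],"fingers":[0.2,0.2,0.2]}'
```

```text
time_s: 9.02
tool_pos: [0.5539, -0.0788, 0.2742]
orientation: [-3.129, 0.285, -0.0]
wrist_force: [1.7, 1.0, -11.0]
opening: 0.0226
gripper_force: 59.5
```

The catch holds at 11 N. I'll ease down, release, and retreat.

```bash
python3 -m jog '{"slide":[[0,0,1.5],[0,0,3],[0,0,4],[0,0,4],[0,0,4],[0,0,4],[0,0,4],[0,0,4]],"rot":[[0,0,0],[0,0,0],[0,0,0],[0,0,0],[0,0,0],[0,0,0],[0,0,0],[0,0,0]],"fingers":[0.2,0.2,0.2,0.3,0.4,0.5,0.6,0.6]}'; python3 -m jog '{"slide":[[0,0,-15],[0,0,-40],[0,0,-75],[0,0,-90],[0,0,-90],[0,0,-90]],"rot":[[0,0,0],[0,0,0],[0,0,0],[0,0,0],[0,0,0],[0,0,0]],"fingers":[0.6,0.6,0.6,0.6,0.6,0.6]}';  python3 - <<'E'
from h import *
from cell import bot,vision
c=vision.capture("wrist");cv2.imwrite("pics/w5.png",c["image"])
for (u,v) in ((200,110),(320,110),(200,190),(320,170),(280,190),(150,190)):
    o,d=ray(c,u,v);print(u,v,o+d*c["depth"][v,u])
E
```

```text
time_s: 9.68
tool_pos: [0.5539, -0.0789, 0.2705]
orientation: [3.129, -0.285, 0.001]
wrist_force: [-0.1, -0.3, -1.3]
opening: 0.0513
gripper_force: 0.0
time_s: 10.18
tool_pos: [0.554, -0.0788, 0.3612]
orientation: [3.128, -0.285, 0.004]
wrist_force: [-0.4, 0.3, -0.9]
opening: 0.0514
gripper_force: 0.0
200 110 [0.64853838 0.00206457 0.08677101]
320 110 [ 0.63054073 -0.09576673  0.08875877]
200 190 [0.58264673 0.02249955 0.08745141]
320 170 [ 0.58111305 -0.08686699  0.08748502]
280 190 [ 0.56966139 -0.04826407  0.08742471]
150 190 [0.59089288 0.06620651 0.08828668]
```

View pics/w5.png

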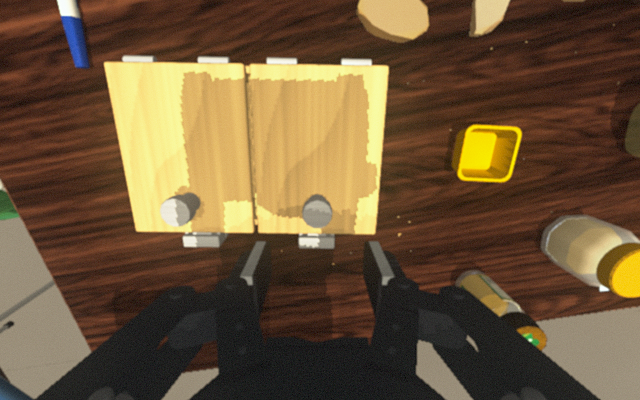

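Both lids lie flat at 0.087–0.088 m (knobs at (178,211) and (317,213)), and the cup and jars are where they were. Handing in.

```bash
python3 -c "
from cell import bot
print(bot.close_job())"
```

```text
the job is handed in; nothing more can be done
None
```

The left lid was already caught and held an 11 N tug; the right lid lifted, so I pressed it down until it caught and it then held an 11 N re-tug. Both lids lie flat and caught, nothing else was disturbed, and the job is handed in.

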